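Set the margin fence of a desktop binding punch with its thumbwheel

ROBOT

A 6-joint arm with a two-finger parallel gripper is mounted at the origin on the work surface. World frame = base frame: x ahead of the robot, y to its left, z up, the work surface at z = 0. Lengths are in mm, angles in rad, forces in N, time in s.
With the tool pointing down it reaches from about 325 to 750 mm from the base axis. Payload 7.6 kg.
Tool frame: the origin (TCP) lies on the centre line of the jaws, within the pads' length; the fingertips stand 22 mm ahead of it and the grasp point (between the pads) lies 3 mm ahead of it; y points along the fingers, z is the direction in which the jaws open and shut, and the axes are right-handed (so a half turn about y gives the same grasp; the last joint's range is limited). The gripper opens to 85 mm and grips with 20 to 120 N. Pads are 22 mm wide; open, the fingers measure 114 mm over their backs; the gripper's body (76 mm by 85 mm) begins 54 mm behind the grasp point. The pads swing forward as they close: fully open they stand 13 mm farther back than shut.
Start: joints at [1.188, 0.052, 1.401, -0, 1.689, -0.07], TCP at [161.538, 499.549, 253.323] pointing down, gripper open.
Joint ranges: [-2.9, 2.9], [-0.91, 2.17], [0.12, 2.37], [-1.06, 4.2], [0.26, 2.73], [-2.93, 2.93]. Speed limits (rad/s): [2.57, 2.57, 3.01, 3.14, 3.14, 3.14].

INTERFACE

Orientations are given as a unit quaternion [x, y, z, w].
In Python, from station import read_state, imaging, ctrl gives the robot as it stands. The module is installed in compiled form; this text tells all that it offers.
- The arm moves only by the tool apply_moves, never from a script. Its argument "steps" is a list of rows, each a list of 7 numbers: the gripper's target within -1 to 1 (shut at 1, half-way at 0, fully open at -1), then the shift along the tool's x, y, z in units of 40 mm (1.0 is 40 mm), then the turn, a rotation vector about the tool's x, y, z in units of 6 degrees (1.0 is 6 degrees). A call has 1 to 8 rows; each row is the pose to reach, as a shift and turn from the pose commanded when the call began, along the tool's axes at that moment; what a row does not reach only later rows make up. A row lasts 1/8 s, in which the tool goes at most 62.5 mm and 10.7 degrees, less where a joint would pass 70% of its speed; a pose out of reach is approached as far as the arm can. A call with a gripper value outside its range is refused whole. The fingers move at their own pace and stop on an object; "newtons" is the grip in N (left out, the last holds). Time passes only in rows, so rows that repeat a pose let the fingers close. It gives the time, the measured TCP pose, the force and the opening at its end, in the units of the state.
- read_state(): the state, without advancing time (a new reading comes with each control period).
- imaging.capture(name): name is "side" or "top" or "wrist"; returns a dict with "pixels" (480x640x3 uint8, blue, green, red), "intrinsics" (3x3 intrinsics, pixels), "R" (3x3) and "t" (3): a world point X has camera coordinates R X + t. Camera axes: x right, y down, z forward; pixel columns grow to the right and rows downward; lengths in mm; the calibration is good to about 2 mm. A picture is of the moment at which its call begins. There is no depth.
- ctrl.close_job(): hands the job in, once; it reports no verdict.
The state is a dict: "time": time; "joint_pos": joint angles; "joint_velocities": joint speeds; "joint_torque": joint torques, N m; "ee_pos": TCP position; "tool_rot": TCP orientation; "contact_force": force on the tool from outside, world axes, zero at the start; "ft_torque": the same for the moment, N m; "finger_gap": finger opening in mm.
Only numpy, scipy, OpenCV 4.12 (cv2) and the standard library are available. Lean on these libraries where they do the work, as an engineer would, in place of code of your own. Each camera call takes 0.05 s, during which the arm holds its last target.

TASK

On the desk stands a binding punch; set its paper fence for the next drawing set. With a fingertip on top of the knurled steel wheel, roll the wheel so that the fence closes up towards the punch head, until the fence's small pointer stands within the dark line on the gauge clip, then take the finger away. Move the fence only by rolling the wheel, never by pushing the fence itself; pick nothing up and leave the things lying around where they are.

Things in the scene. Friction and masses are not known exactly. Their poses are not given: they have to be found in the camera images.
- punch: Binding punch, fixed to the desk. Grey base plate 190 mm (x) by 300 mm (y) by 18 mm high; the origin is on the desk surface (z = 0), under the plate, which spans x -95..95 mm and y -160..140 mm in this frame. z is up. Black punch head at the +y end: y 80..130 mm, x -90..80 mm, 78 mm high, with a steel lever bar folded on it up to 97 mm high. Knurled wheel at the -y end, aluminium fence between them, scale rail along the +x edge.
- wheel_centre (a point): Centre of the knurled steel wheel; same axes as punch. The wheel is 64 mm in diameter over its 36 fine ribs and 34 mm wide, standing upright on a level axle along x, so that its top (crown) is 32 mm above this point, 64 mm above the desk, and the crown moves along y. Cheek plates 8 mm thick stand at both sides, x -28..-20 and 20..28 mm, up to 19 mm above this point (13 mm below the crown), and y -25..25 mm.
- wheel (a joint): Turn of the wheel in rad, 0 to 6.25. It grows as the crown is rolled towards the punch head (+y of punch). Each rad drives the fence 12 mm towards the head (gear inside), so 32 mm of rim travel moves the fence 12 mm. It has a light friction (about 1.3 N at the rim) and stays where it is left.
- pointer (a point): Tip of the small dark pointer on the fence, at the fence's +x end and at its middle in y; 29.5 mm above the desk. The fence is an aluminium angle 130 mm long along x, 8 mm thick, its upper edge 45 mm above the desk, and slides along y of punch. Same axes as punch.
- mark (a point): Middle of the dark line, at its end next to the pointer, on top of the aluminium gauge clip (20 by 18 by 7 mm) that is clamped fast on the scale rail; 29.5 mm above the desk. The line is 5 mm wide (y) and runs along x. Same axes as punch; at the right setting pointer and mark have the same y in this frame. The line lies 23 to 60 mm from the pointer at the start, towards the head.
- eraser: White eraser 22 by 42 by 12 mm lying loose on the base plate beside the wheel (+x side); origin under its centre.
- sharpener: Steel pencil sharpener 16 by 26 by 12 mm lying loose on the base plate beside the wheel (-x side); origin under its centre.
- mug: White mug, 80 mm wide, 90 mm high, loose on the desk beyond the punch; origin under its centre.
- pencil_cup: Black pencil cup, 70 mm wide, 100 mm high, pencils up to 170 mm, loose on the desk beyond the wheel; origin under its centre.
- stapler: Black stapler 130 by 34 by 55 mm, loose on the desk on the robot's side of the punch; origin under its centre.
- tape_roll: Clear tape roll 60 mm wide, 18 mm high, lying loose on the desk near the punch head; origin under its centre.
- calculator: Black desk calculator 140 by 75 by 16 mm, loose on the desk near the wheel's end of the punch; origin under its centre.
- scale_rule: Wooden scale rule 160 by 30 by 6 mm, loose on the desk on the robot's side of the wheel; origin under its centre.

How it is judged:
By the outcome, as a careful person would: the job done as asked, in the order asked, and still so for the second after the job is handed in, with the robot touching nothing.
It also fails if it takes over 58 s, if anything falls off the work surface, if the arm or the gripper's body presses on something with over 40 N, if the wrist force passes 120 N, or if a joint passes its speed limit or range.

## Working session

There is one attempt and no reset: what is moved stays moved. The work goes in short steps, Python scripts to look and compute and a tool call to move; the robot and the scene stay as the last step left them, time stands still between calls to the robot, and variables do not carry over. Pictures are saved under pics/ and viewed, and the job is handed in when it is done.

Besides the shell and the picture viewer there is one more tool, called after "Emit:" by a JSON object that holds its "api" and its "payload", one argument or row to a line. apply_moves: Moves the arm, as the interface text tells. Its arguments: {"type":"object","properties":{"steps":{"type":"array"},"newtons":{"type":"number"}},"required":["steps"]}

```bash
mkdir -p pics; ls
python3 - <<'E'
from station import read_state, imaging
import cv2,pickle
s=read_state(); print(s)
for n in ["side","top","wrist"]:
    c=imaging.capture(n); cv2.imwrite(f"pics/{n}0.png",c["pixels"]); pickle.dump(c,open(f"pics/{n}0.pkl","wb")); print(n,c["intrinsics"].tolist(),c["R"].round(3).tolist(),c["t"].round(1))
E
```

```text
pics
{'time': 0.0, 'joint_pos': array([ 1.18768246e+00,  5.28410927e-02,  1.40175294e+00, -3.34000072e-05,
        1.68861449e+00, -7.02884762e-02]), 'joint_velocities': array([-1.21679494e-03, -2.86981000e-04,  8.50396729e-05, -3.18228441e-04,
        1.23917574e-04,  1.63895890e-03]), 'joint_torque': array([ 2.29876161e-03, -3.81653845e+01, -3.60197461e+01,  9.84006579e-05,
        6.08032642e-03, -2.58788464e-05]), 'ee_pos': array([161.44395684, 499.26788587, 252.45590071]), 'tool_rot': array([ 0.69903361, -0.11026836,  0.11003441, -0.69791499]), 'contact_force': array([0.8129545 , 0.86245655, 0.08172778]), 'ft_torque': array([ 0.00241704, -0.02657364,  0.0321772 ]), 'finger_gap': 85.61008936446255}
side [[533.1790263982779, 0.0, 320.3223850942611], [0.0, 533.1790263982779, 235.45250621260894], [0.0, 0.0, 1.0]] [[0.953, -0.304, -0.0], [-0.161, -0.503, -0.849], [0.258, 0.809, -0.528]] [-543.9  183.7  848.2]
top [[609.9329494016816, 0.0, 317.16853251433326], [0.0, 609.9329494016816, 239.62472937397533], [0.0, 0.0, 1.0]] [[0.004, -1.0, 0.001], [-0.999, -0.005, -0.045], [0.046, -0.001, -0.999]] [  31.8  596.6 1038.2]
wrist [[331.94349923439364, 0.0, 321.6415634251959], [0.0, 331.94349923439364, 239.56249230521647], [0.0, 0.0, 1.0]] [[0.307, 0.952, -0.001], [0.906, -0.292, 0.307], [0.291, -0.095, -0.952]] [-524.3  -39.5  380.7]
```

View pics/side0.png

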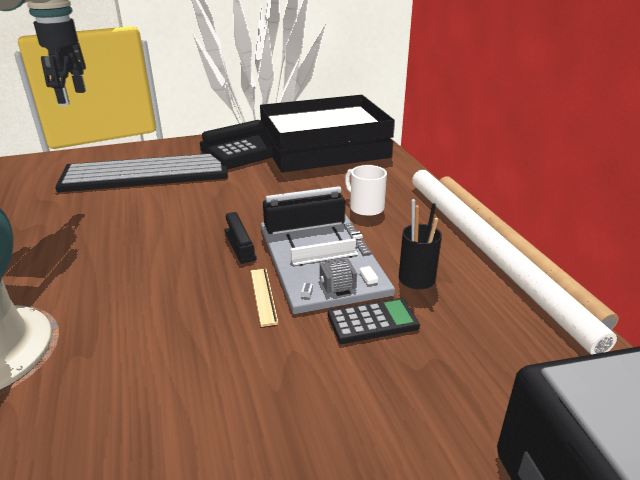

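View pics/top0.png

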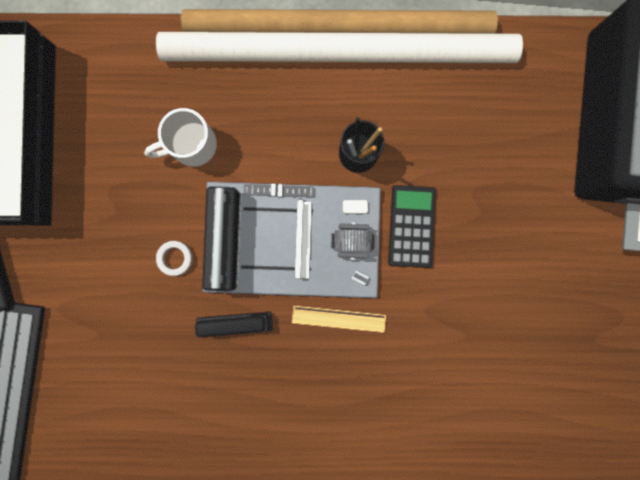

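View pics/wrist0.png

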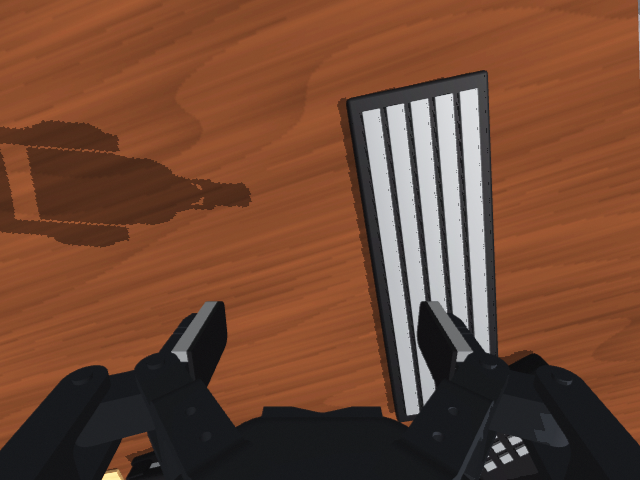

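```bash
cat > h.py <<'E'
import numpy as np,pickle
def ray(c,u,v,z):
    K,R,t=c["intrinsics"],np.array(c["R"]),np.array(c["t"])
    C=-R.T@t; d=R.T@np.linalg.inv(K)@np.array([u,v,1.]); return C+d*(z-C[2])/d[2]
def proj(c,X):
    p=c["intrinsics"]@(np.array(c["R"])@np.array(X)+np.array(c["t"])); return p[:2]/p[2]
def load(n): return pickle.load(open(f"pics/{n}.pkl","rb"))
E
python3 - <<'E'
import cv2
a=cv2.imread("pics/top0.png")[175:305,195:390]; cv2.imwrite("pics/topc.png",cv2.resize(a,None,fx=4,fy=4,interpolation=cv2.INTER_NEAREST))
a=cv2.imread("pics/side0.png")[180:315,250:410]; cv2.imwrite("pics/sidec.png",cv2.resize(a,None,fx=4,fy=4,interpolation=cv2.INTER_NEAREST))
E
```

```text
(no output)
```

View pics/topc.png

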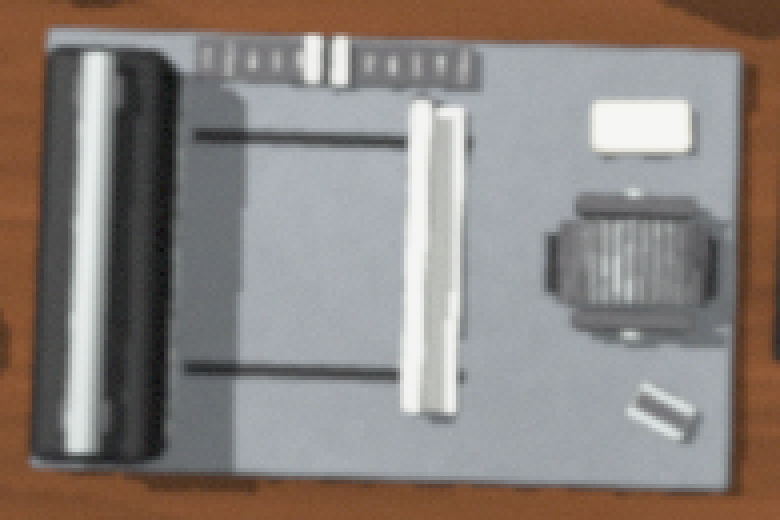

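View pics/sidec.png

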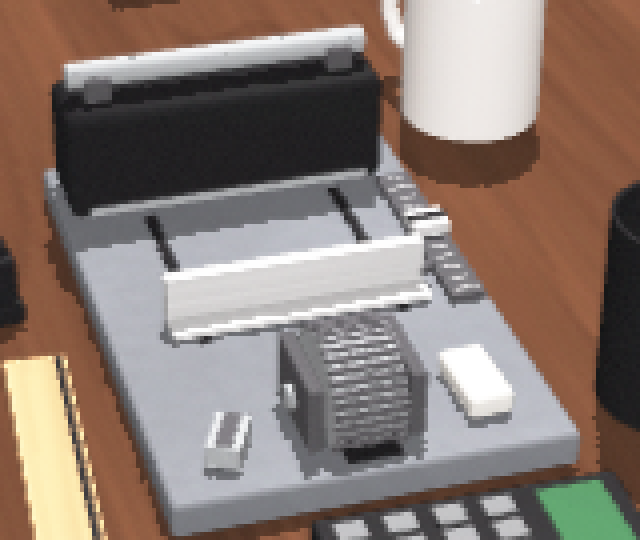

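Run:
```python
from h import *
c=load("top0")
P=lambda x,y,z: ray(c,x/4+195-.375,y/4+175-.375,z)
img=np.array([P(48,30,18),P(740,52,18),P(728,490,18),P(32,465,18)])[:,:2]
loc=np.array([[95,140],[95,-160],[-95,-160],[-95,140]],float)
print(img.round(1))
a=loc-loc.mean(0);b=img-img.mean(0)
th=np.arctan2((a[:,0]*b[:,1]-a[:,1]*b[:,0]).sum(),(a*b).sum())
R=np.array([[np.cos(th),-np.sin(th)],[np.sin(th),np.cos(th)]]);o=img.mean(0)-R@loc.mean(0)
print("yaw",th,"origin",o, (img-(loc@R.T+o)).round(1))
L=lambda p:(R.T@(p[:2]-o)).round(1)
for n,x,y,z in [("crown",632,262,60),("wheelL",562,258,32),("wheelR",706,266,32),("cheekA",635,207,51),("cheekB",635,320,51),("pointer",424,97,29.5),("fencetop_hi",423,103,45),("fencetop_lo",411,410,45),("mark",327,85,29.5),("mark",327,40,29.5)]:
    p=P(x,y,z); print(n,p.round(1),L(p))
s=load("side0")
for n,l in [("o",[0,0,0]),("c1",[95,-160,18]),("c2",[-95,-160,18]),("c3",[95,140,18])]:
    w=R@np.array(l[:2])+o; q=proj(s,[*w,l[2]]); print(n,q,(q-[250,180])*4)
```

```text
[[694.7 225.6]
 [686.5 -72.7]
 [498.3 -67.6]
 [507.7 230. ]]
yaw -0.02826113846629049 origin [597.07809819  88.81061416] [[-1.3 -0.5]
 [-1.   1.1]
 [ 0.7  0.9]
 [ 1.6 -1.4]]
crown [593.8 -23.9  60. ] [-1.000e-01 -1.127e+02]
wheelL [596.6   4.1  32. ] [  2.  -84.7]
wheelR [593.5 -56.9  32. ] [   0.6 -145.7]
cheekA [617.1 -25.6  51. ] [  23.3 -113.8]
cheekB [570.1 -25.7  51. ] [ -23.7 -115.2]
pointer [665.1  63.   29.5] [ 68.7 -23.8]
fencetop_hi [660.9  63.   45. ] [ 64.5 -24. ]
fencetop_lo [532.3  67.3  45. ] [-64.2 -23.3]
mark [670.1 104.4  29.5] [72.5 17.6]
mark [689.3 104.5  29.5] [91.8 18.3]
o [319.27849471 256.85260929] [277.11397885 307.41043716]
c1 [394.74120266 288.41860591] [578.96481065 433.67442363]
c2 [291.62318885 307.28907957] [166.49275538 509.15631828]
c3 [342.68931784 210.12882667] [370.75727136 120.5153067 ]
```

```bash
cat >> h.py <<'E'
from scipy.spatial.transform import Rotation as Ro
TH=-0.0283
def plan(target,yaw=None):
    "shift in tool units and rotvec units from measured pose to target; tool y down, tool z along punch y (sign kept)"
    from station import read_state
    s=read_state(); R=Ro.from_quat(s["tool_rot"]).as_matrix()
    zy=np.array([-np.sin(TH),np.cos(TH),0]); 
    if R[:,2]@zy<0: zy=-zy
    yy=np.array([0,0,-1.]); G=np.stack([np.cross(yy,zy),yy,zy],1)
    rv=Ro.from_matrix(R.T@G).as_rotvec()/np.deg2rad(6)
    print("pos",s["ee_pos"].round(1),"F",s["contact_force"].round(2),"t",s["time"],"gap",s["finger_gap"])
    print("axes\n",R.round(3)); print("shift",(R.T@(np.array(target)-s["ee_pos"])/40).round(3),"turn",rv.round(3))
E
python3 - <<'E'
from h import *
plan([594.5,-40,252])
c=load("wrist0"); print(-np.array(c["R"]).T@c["t"])
E
```

```text
pos [161.4 499.3 252.7] F [0.04 0.33 0.5 ] t 0.15 gap 85.48164396249786
axes
 [[ 0.951 -0.     0.308]
 [-0.308 -0.001  0.951]
 [-0.    -1.    -0.001]]
shift [14.45   0.026 -9.498] turn [ 0.011 -2.717 -0.003]
[ 85.82483502 523.76545307 373.8300831 ]
```

Emit:
{"api": "apply_moves", "payload": {
  "steps": [
    [1, 2, 0, -1.3, 0, -0.5, 0],
    [1, 4, 0, -2.6, 0, -1, 0],
    [1, 5, 0, -3.3, 0, -1.5, 0],
    [1, 6, 0, -4, 0, -2, 0],
    [1, 7, 0, -4.6, 0, -2.4, 0],
    [1, 8, 0, -5.3, 0, -2.7, 0],
    [1, 9, 0, -5.9, 0, -2.7, 0],
    [1, 10, 0, -6.6, 0, -2.7, 0]
  ],
  "newtons": 40
}}

```text
time: 1.15
ee_pos: [461.8, 123.4, 253.1]
tool_rot: [-0.707, 0.011, -0.011, 0.707]
contact_force: [0.6, 0.8, 0.1]
finger_gap: 0.1
```

```bash
python3 -c "
from h import *
plan([594.5,-40,200])"
```

```text
pos [461.8 123.4 253.1] F [0.62 0.77 0.15] t 1.15 gap 0.0975718369356292
axes
 [[ 1.    -0.     0.031]
 [-0.031  0.     1.   ]
 [-0.    -1.     0.   ]]
shift [ 3.442  1.325 -3.981] turn [-0.001 -0.025 -0.002]
```

Emit:
{"api": "apply_moves", "payload": {
  "steps": [
    [1, 1, 0, -1, 0, 0, 0],
    [1, 2, 0, -2, 0, 0, 0],
    [1, 2.8, 0, -3, 0, 0, 0],
    [1, 3.4, 0.5, -3.9, 0, 0, 0],
    [1, 3.44, 1.3, -3.98, 0, 0, 0],
    [1, 3.44, 2.2, -3.98, 0, 0, 0],
    [1, 3.44, 2.6, -3.98, 0, 0, 0],
    [1, 3.44, 2.6, -3.98, 0, 0, 0]
  ]
}}

```text
time: 2.15
ee_pos: [593.2, -37.8, 148.4]
tool_rot: [-0.707, 0.011, -0.01, 0.707]
contact_force: [0.6, -0.3, 0.3]
finger_gap: 0.1
```

Run:
```python
from h import *
from station import imaging
import cv2
plan([594.5,-37,90])
for n in ["wrist","side"]:
    c=imaging.capture(n); pickle.dump(c,open(f"pics/{n}1.pkl","wb")); cv2.imwrite(f"pics/{n}1.png",c["pixels"])
a=cv2.imread("pics/side1.png")[150:315,230:430]; cv2.imwrite("pics/side1c.png",cv2.resize(a,None,fx=3,fy=3,interpolation=cv2.INTER_NEAREST))
```

```text
pos [593.2 -37.8 148.4] F [ 0.56 -0.29  0.33] t 2.15 gap 0.08303130359594003
axes
 [[ 1.    -0.002  0.03 ]
 [-0.03   0.     1.   ]
 [-0.002 -1.     0.   ]]
shift [0.035 1.461 0.021] turn [-0.002 -0.015 -0.02 ]
```

View pics/wrist1.png

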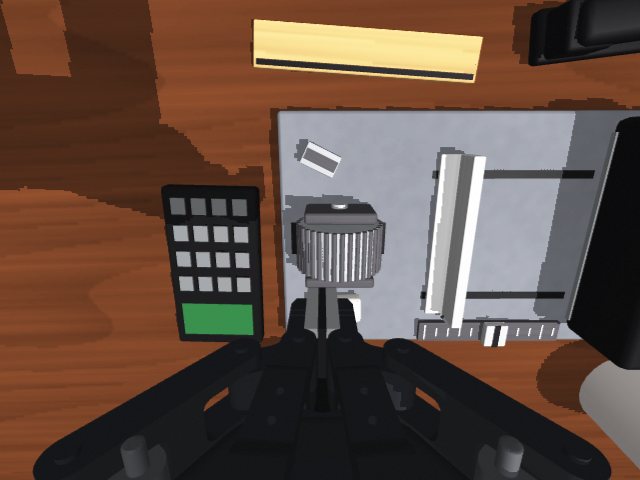

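View pics/side1c.png

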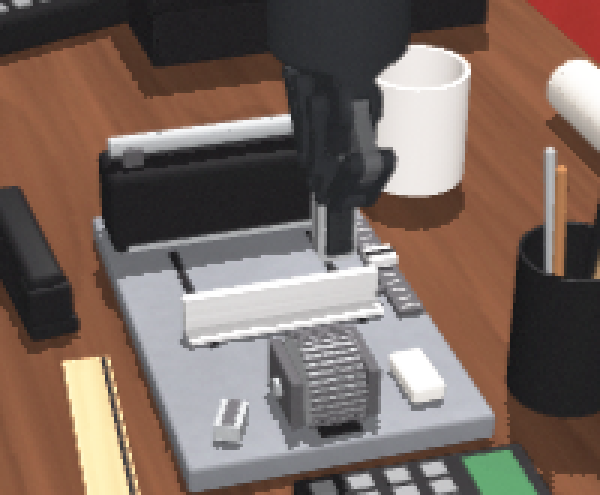

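Run:
```python
from h import *
import cv2
c=load("wrist1")
for n,u,v,z in [("crown near",340,224,61),("crown far",340,282,61),("rimL",297,245,32),("rimR",383,245,32),("corner",278,111,18),("mark",495,333,29.5),("ptr",458,328,29.5)]: print(n,ray(c,u,v,z).round(1))
for X in [[594,-26,64],[594,-38,126],[594,-38,64]]: print(proj(c,X))
a=c["pixels"][300:350,410:570]; cv2.imwrite("pics/w1c.png",cv2.resize(a,None,fx=5,fy=5,interpolation=cv2.INTER_NEAREST))
```

```text
crown near [570.5 -25.   61. ]
crown far [611.8 -25.5  61. ]
rimL [593.8 -56.3  32. ]
rimR [595.7   8.8  32. ]
corner [498.  -65.8  18. ]
mark [677.1 104.9  29.5]
ptr [671.3  73.6  29.5]
[339.18243248 259.45126659]
[321.03561565 306.25285448]
[321.11573158 259.94742502]
```

View pics/w1c.png

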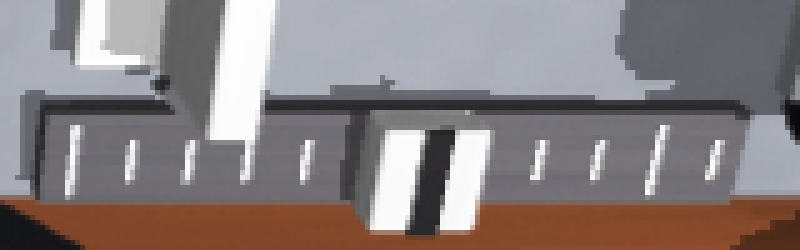

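Emit:
{"api": "apply_moves", "payload": {
  "steps": [
    [1, 0.03, 0.8, 0, 0, 0, 0],
    [1, 0.03, 1.3, 0, 0, 0, 0],
    [1, 0.03, 1.45, 0, 0, 0, 0],
    [1, 0.03, 1.5, 0, 0, 0, 0],
    [1, 0.03, 1.52, 0, 0, 0, 0]
  ]
}}

```text
time: 2.88
ee_pos: [595.4, -38.1, 89.5]
tool_rot: [0.707, -0.01, 0.011, -0.707]
contact_force: [0.6, 0.3, 0.2]
finger_gap: 0.3
```

Emit:
{"api": "apply_moves", "payload": {
  "steps": [
    [1, 0, 0.02, 0, 0, 0, 0],
    [1, 0, 0.04, 0, 0, 0, 0],
    [1, 0, 0.05, 0, 0, 0, 0],
    [1, 0, 0.05, 0, 0, 0, 0]
  ]
}}

```text
time: 3.38
ee_pos: [594.9, -38.0, 86.5]
tool_rot: [-0.707, 0.011, -0.011, 0.707]
contact_force: [0.1, 1.0, -1.1]
finger_gap: -0.1
```

Emit:
{"api": "apply_moves", "payload": {
  "steps": [
    [1, 0, 0.02, 0, 0, 0, 0],
    [1, 0, 0.04, 0, 0, 0, 0],
    [1, 0, 0.04, 0, 0, 0, 0]
  ]
}}

```text
time: 3.75
ee_pos: [594.8, -38.0, 84.8]
tool_rot: [-0.707, 0.011, -0.011, 0.707]
contact_force: [0.3, 0.9, 1.2]
finger_gap: -0.0
```

Emit:
{"api": "apply_moves", "payload": {
  "steps": [
    [1, 0, 0, 0.05, 0, 0, 0],
    [1, 0, 0, 0.1, 0, 0, 0],
    [1, 0, 0, 0.15, 0, 0, 0],
    [1, 0, 0, 0.2, 0, 0, 0]
  ]
}}

```text
time: 4.25
ee_pos: [595.2, -30.0, 85.7]
tool_rot: [0.707, -0.01, 0.011, -0.707]
contact_force: [-3.7, -1.6, 5.8]
finger_gap: -0.1
```

Emit:
{"api": "apply_moves", "payload": {
  "steps": [
    [1, 0, 0.01, 0.08, 0, 0, 0],
    [1, 0, 0.015, 0.16, 0, 0, 0],
    [1, 0, 0.015, 0.24, 0, 0, 0],
    [1, 0, 0.015, 0.32, 0, 0, 0]
  ]
}}

```text
time: 4.75
ee_pos: [595.8, -16.9, 85.5]
tool_rot: [-0.707, 0.01, -0.011, 0.707]
contact_force: [-2.7, -0.8, 5.7]
finger_gap: 0.3
```

```bash
cat >> h.py <<'E'
def snap(k,n,box,f):
    from station import imaging
    import cv2
    c=imaging.capture(n); pickle.dump(c,open(f"pics/{n}{k}.pkl","wb"))
    x0,y0,x1,y1=box; cv2.imwrite(f"pics/{n}{k}.png",cv2.resize(c["pixels"][y0:y1,x0:x1],None,fx=f,fy=f,interpolation=cv2.INTER_NEAREST))
E
python3 - <<'E'
from h import *
snap("2","wrist",(240,120,640,420),2); snap("2","top",(230,170,390,290),5)
E
```

```text
(no output)
```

View pics/wrist2.png

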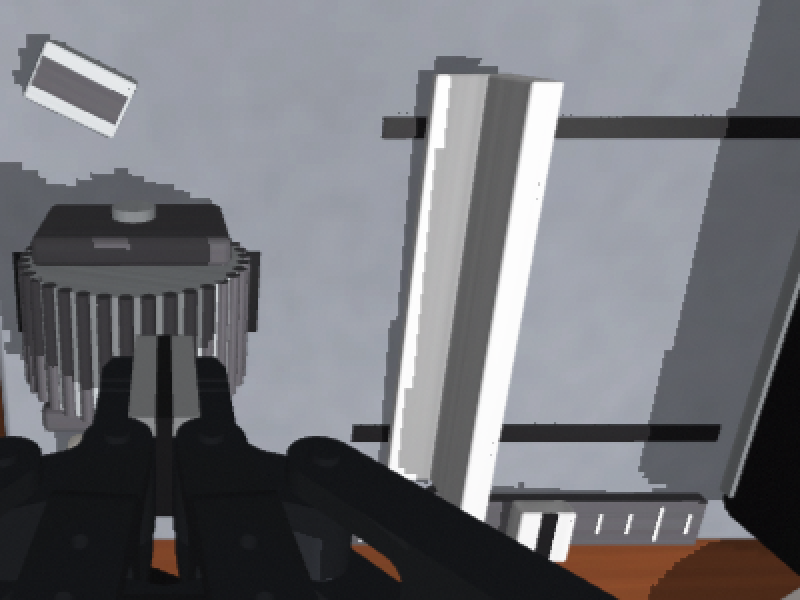

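View pics/top2.png

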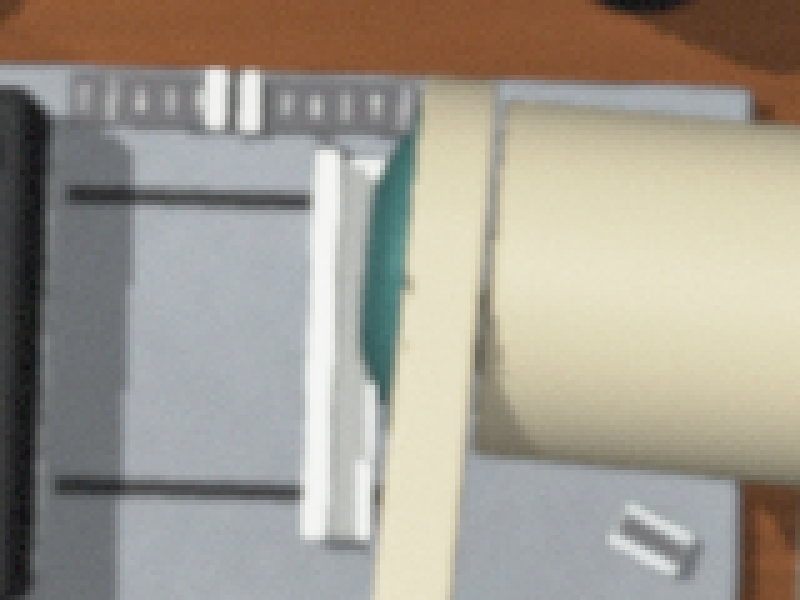

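Emit:
{"api": "apply_moves", "payload": {
  "steps": [
    [1, 0, 0.01, 0.08, 0, 0, 0],
    [1, 0, 0.025, 0.16, 0, 0, 0],
    [1, 0, 0.04, 0.22, 0, 0, 0],
    [1, 0, 0.04, 0.22, 0, 0, 0]
  ]
}}

```text
time: 5.35
ee_pos: [595.9, -7.8, 82.8]
tool_rot: [-0.707, 0.01, -0.011, 0.707]
contact_force: [-0.7, 2.6, 4.4]
finger_gap: -0.1
```

Emit:
{"api": "apply_moves", "payload": {
  "steps": [
    [1, 0, -0.15, 0, 0, 0, 0],
    [1, 0, -0.3, 0, 0, 0, 0],
    [1, 0, -0.3, -0.4, 0, 0, 0],
    [1, 0, -0.3, -0.75, 0, 0, 0],
    [1, 0, -0.3, -0.75, 0, 0, 0],
    [1, 0, -0.1, -0.75, 0, 0, 0],
    [1, 0, 0, -0.75, 0, 0, 0],
    [1, 0, 0, -0.75, 0, 0, 0]
  ]
}}

```text
time: 6.35
ee_pos: [595.1, -38.9, 84.6]
tool_rot: [0.708, -0.01, 0.011, -0.706]
contact_force: [-6.3, -3.3, 11.7]
finger_gap: -0.4
```

Run:
```python
from h import *
snap("3","top",(230,170,390,290),5)
```

```text
(no output)
```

View pics/top3.png

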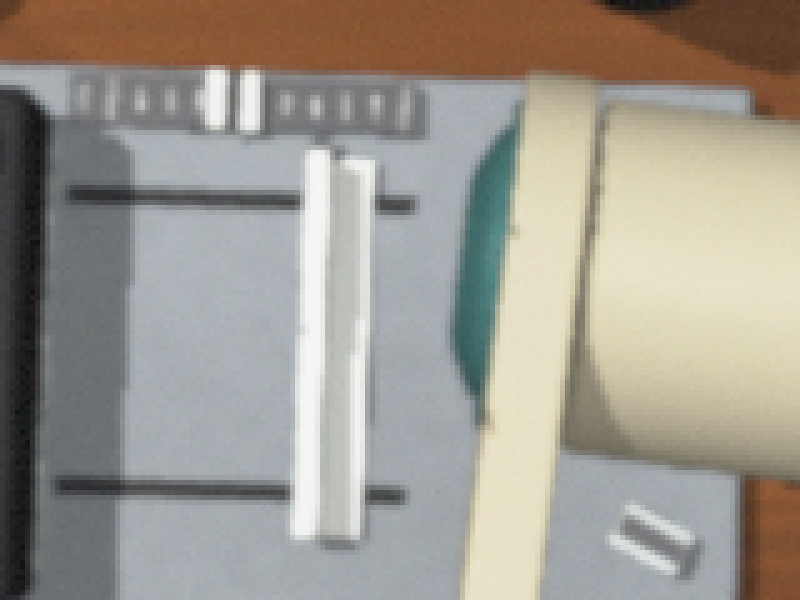

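Emit:
{"api": "apply_moves", "payload": {
  "steps": [
    [1, 0, -0.01, 0.1, 0, 0, 0],
    [1, 0, -0.025, 0.2, 0, 0, 0],
    [1, 0, -0.03, 0.3, 0, 0, 0],
    [1, 0, -0.03, 0.4, 0, 0, 0],
    [1, 0, -0.03, 0.5, 0, 0, 0],
    [1, 0, -0.02, 0.6, 0, 0, 0],
    [1, 0, 0, 0.7, 0, 0, 0],
    [1, 0, 0.01, 0.75, 0, 0, 0]
  ]
}}

```text
time: 7.4
ee_pos: [596.2, -7.5, 83.4]
tool_rot: [-0.707, 0.01, -0.011, 0.707]
contact_force: [-2.2, 0.6, 7.0]
finger_gap: 0.1
```

Emit:
{"api": "apply_moves", "payload": {
  "steps": [
    [1, 0, -0.15, 0, 0, 0, 0],
    [1, 0, -0.3, 0, 0, 0, 0],
    [1, 0, -0.3, -0.4, 0, 0, 0],
    [1, 0, -0.3, -0.75, 0, 0, 0],
    [1, 0, -0.3, -0.75, 0, 0, 0]
  ]
}}

```text
time: 8.02
ee_pos: [594.6, -40.0, 94.0]
tool_rot: [-0.707, 0.012, -0.011, 0.707]
contact_force: [1.0, 0.2, 0.3]
finger_gap: 0.0
```

Run:
```python
from h import *
snap("4","top",(230,170,390,290),5)
for k in "034":
    c=load("top"+k); g=c["pixels"].astype(float).mean(2)
    import cv2
    # fence edge (left) averaged on rows 215-265 using head-side edge; dark mark on rows 186-194
    u=[]; rows=range(215,262,3)
    for r in rows:
        row=g[r,250:320]; i=np.argmax(row>200); a,b=row[i-1],row[i]; u.append(250+i-1+(200-a)/(b-a))
    p=np.polyfit(list(rows),u,1); 
    pe=[ray(c,np.polyval(p,r),r,45) for r in (203,)][0]
    seg=g[186:194,270:285]; w=np.clip(140-seg,0,None); 
    print(k,p,pe.round(2),seg[3].round(0))
plan([594.5,-38,84.6])
```

```text
0 [-3.30588829e-02  3.03514569e+02] [656.4   68.99  45.  ] [203. 218. 240. 241. 227. 166. 108. 145. 214. 239. 240. 223. 146. 100.
 116.]
3 [-2.9062379e-02  2.9576955e+02] [656.35  80.62  45.  ] [205. 220. 241. 242. 229. 169. 109. 142. 216. 239. 241. 224. 146. 103.
 117.]
4 [-3.55806344e-02  2.90038953e+02] [656.29  92.45  45.  ] [207. 220. 240. 242. 229. 170. 110. 143. 215. 240. 241. 223. 146. 102.
 115.]
pos [594.6 -39.3  94. ] F [-0.36  0.09  0.04] t 8.075 gap 0.16235577486647781
axes
 [[ 0.999 -0.     0.032]
 [-0.032  0.     0.999]
 [-0.    -1.     0.   ]]
shift [-0.005  0.234  0.033] turn [-0.002 -0.032 -0.005]
```

View pics/top4.png

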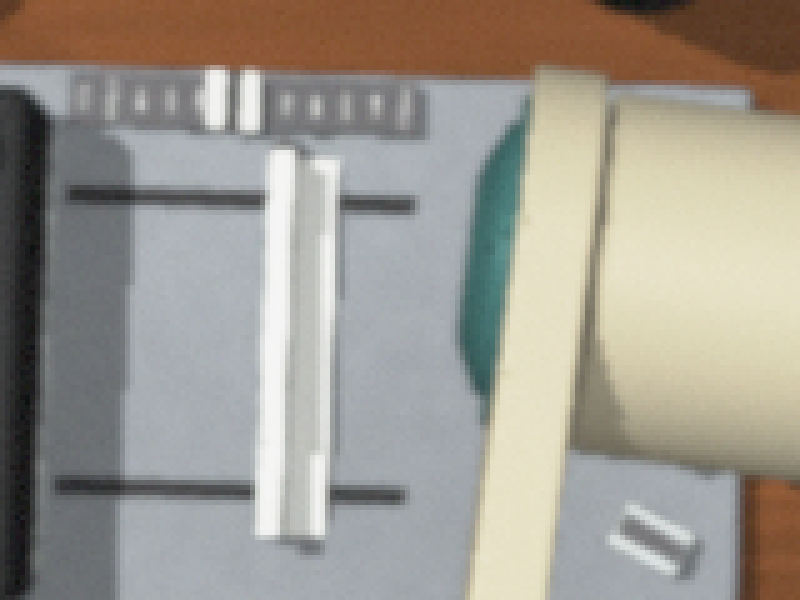

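Emit:
{"api": "apply_moves", "payload": {
  "steps": [
    [1, 0, 0.2, 0, 0, 0, 0],
    [1, 0, 0.3, 0, 0, 0, 0],
    [1, 0, 0.3, 0, 0, 0, 0],
    [1, 0, 0.28, 0.1, 0, 0, 0],
    [1, 0, 0.27, 0.2, 0, 0, 0],
    [1, 0, 0.26, 0.3, 0, 0, 0],
    [1, 0, 0.26, 0.4, 0, 0, 0],
    [1, 0, 0.26, 0.5, 0, 0, 0]
  ]
}}

```text
time: 9.07
ee_pos: [595.8, -18.2, 85.5]
tool_rot: [0.707, -0.01, 0.011, -0.707]
contact_force: [-3.5, -0.9, 8.6]
finger_gap: 0.2
```

Emit:
{"api": "apply_moves", "payload": {
  "steps": [
    [1, 0, 0.01, 0.1, 0, 0, 0],
    [1, 0, 0.03, 0.2, 0, 0, 0],
    [1, 0, 0.04, 0.25, 0, 0, 0],
    [1, 0, 0.04, 0.25, 0, 0, 0],
    [1, 0, -0.15, 0.25, 0, 0, 0],
    [1, 0, -0.6, 0.25, 0, 0, 0],
    [1, 0, -1.5, 0.25, 0, 0, 0],
    [1, 0, -1.5, 0.25, 0, 0, 0]
  ]
}}

```text
time: 10.07
ee_pos: [597.4, -8.8, 148.6]
tool_rot: [0.707, -0.008, 0.013, -0.707]
contact_force: [0.7, -0.2, 0.1]
finger_gap: 0.2
```

Run:
```python
from h import *
snap("5","top",(250,170,330,230),10); snap("5","wrist",(320,240,480,360),5);snap("5","side",(300,200,400,275),8)
plan([594.5,-38,94])
```

```text
pos [595.4  -8.5 143.6] F [ 0.24 -0.1  -1.27] t 10.225 gap 0.30592213146541525
axes
 [[ 1.    -0.001  0.03 ]
 [-0.03   0.     1.   ]
 [-0.001 -1.     0.   ]]
shift [ 0.002  1.24  -0.737] turn [-0.    -0.019 -0.009]
```

View pics/top5.png

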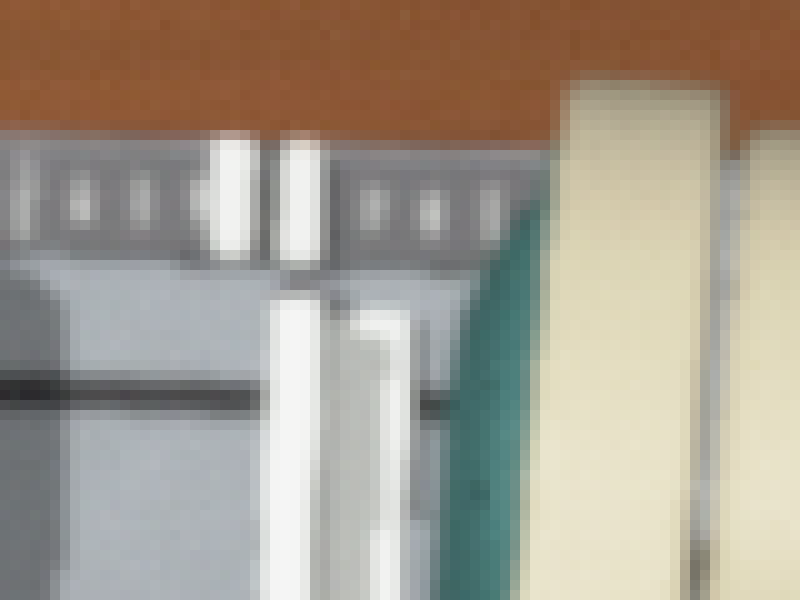

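View pics/wrist5.png

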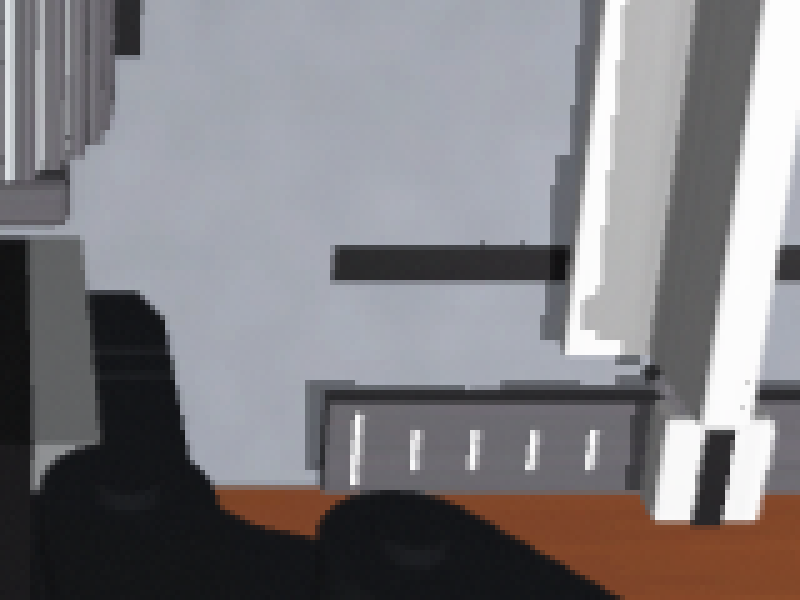

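View pics/side5.png

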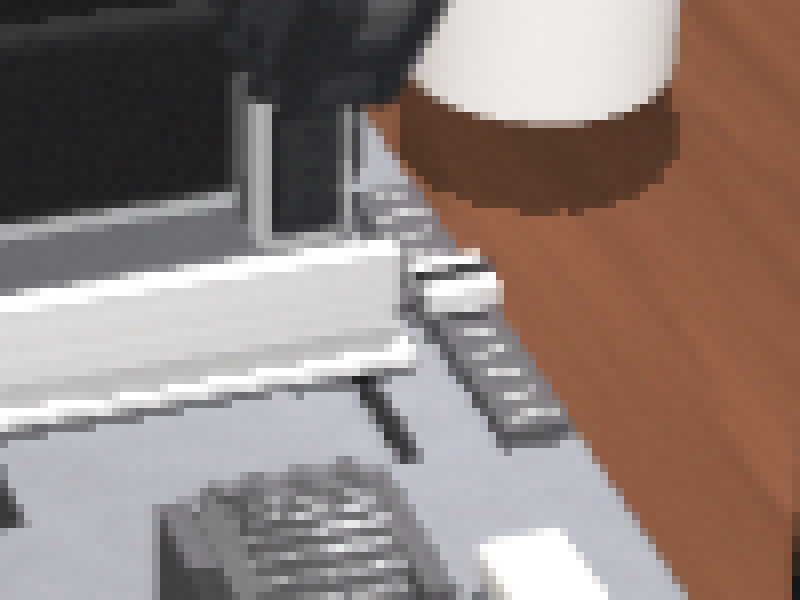

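```bash
cat >> h.py <<'E'
def meas(k):
    c=load("top"+k); g=c["pixels"].astype(float).mean(2)
    out=[]
    for r in range(186,194):
        row=g[r]; # dark between the two white peaks, cols 270..283
        lo=272+np.argmin(row[273:280])+1
        seg=np.arange(lo-4,lo+5); 
        L=row[lo-4:lo].max(); Rr=row[lo+1:lo+5].max(); h=160
        i=lo
        while row[i]<h: i-=1
        a=i+(row[i]-h)/(row[i]-row[i+1]); i=lo
        while row[i]<h: i+=1
        b=i-(row[i]-h)/(row[i]-row[i-1]); out.append((r,(a+b)/2))
    out=np.array(out); m=np.median(out[:,1]+0.033*(out[:,0]-197)); print("mark col at row197:",m,out[:,1].round(2))
    for r in range(195,200): print(r,g[r,268:292].round(0).astype(int).tolist())
    return c,m
E
python3 - <<'E'
from h import *
c,m=meas("5"); print(ray(c,m,197,29.5), ray(c,m+1,197,29.5))
E
```

```text
mark col at row197: 275.9403175021596 [276.37 276.27 276.2  276.2  276.19 276.17 276.07 275.93]
195 [107, 113, 129, 165, 200, 204, 181, 130, 108, 157, 215, 230, 230, 208, 131, 103, 116, 120, 120, 118, 118, 119, 118, 119]
196 [132, 125, 129, 140, 152, 154, 147, 132, 126, 140, 165, 174, 175, 152, 115, 104, 115, 122, 126, 125, 126, 124, 128, 123]
197 [164, 163, 160, 164, 164, 165, 165, 163, 166, 161, 149, 131, 132, 125, 126, 132, 143, 155, 162, 160, 163, 162, 162, 157]
198 [176, 177, 176, 175, 178, 178, 177, 177, 175, 166, 146, 133, 133, 138, 147, 152, 163, 173, 174, 178, 178, 177, 177, 176]
199 [178, 179, 177, 176, 180, 179, 180, 179, 176, 175, 179, 180, 184, 173, 146, 138, 151, 167, 178, 178, 176, 177, 179, 180]
[668.13752202 105.09992253  29.5       ] [668.14542848 103.39651415  29.5       ]
```

Emit:
{"api": "apply_moves", "payload": {
  "steps": [
    [1, 0, 0.3, -0.58, 0, 0, 0],
    [1, 0, 1.2, -0.58, 0, 0, 0],
    [1, 0, 1.4, -0.58, 0, 0, 0],
    [1, 0, 1.5, -0.58, 0, 0, 0],
    [1, 0, 1.5, -0.58, 0, 0, 0],
    [1, 0, 1.5, -0.48, 0, 0, 0],
    [1, 0, 1.5, -0.38, 0, 0, 0],
    [1, 0, 1.5, -0.28, 0, 0, 0]
  ]
}}

```text
time: 11.22
ee_pos: [595.6, -19.7, 85.7]
tool_rot: [0.707, -0.01, 0.011, -0.707]
contact_force: [-4.5, -2.3, 8.2]
finger_gap: -0.2
```

Emit:
{"api": "apply_moves", "payload": {
  "steps": [
    [1, 0, 0, 0, 0, 0, 0],
    [1, 0, -0.15, 0, 0, 0, 0],
    [1, 0, -0.8, 0, 0, 0, 0],
    [1, 0, -1.6, 0, 0, 0, 0],
    [1, 0.7, -1.6, 1.2, 0, 0, 0],
    [1, 1.4, -1.6, 2.4, 0, 0, 0],
    [1, 1.4, -1.6, 3.1, 0, 0, 0],
    [1, 1.4, -1.6, 3.1, 0, 0, 0]
  ]
}}

```text
time: 12.22
ee_pos: [654.8, 104.8, 147.4]
tool_rot: [-0.707, 0.01, -0.009, 0.707]
contact_force: [0.5, -0.6, 0.4]
finger_gap: 0.2
```

Run:
```python
from h import *
snap("6","top",(250,170,330,230),10); snap("6","wrist",(220,180,420,330),4)
plan([594.5,-38,94])
```

```text
pos [654.9 102.2 147.8] F [ 0.25 -0.58  0.39] t 12.325 gap 0.20355030229952029
axes
 [[ 1.    -0.001  0.03 ]
 [-0.03  -0.     1.   ]
 [-0.001 -1.    -0.   ]]
shift [-1.404  1.347 -3.549] turn [ 0.004 -0.015 -0.006]
```

View pics/top6.png

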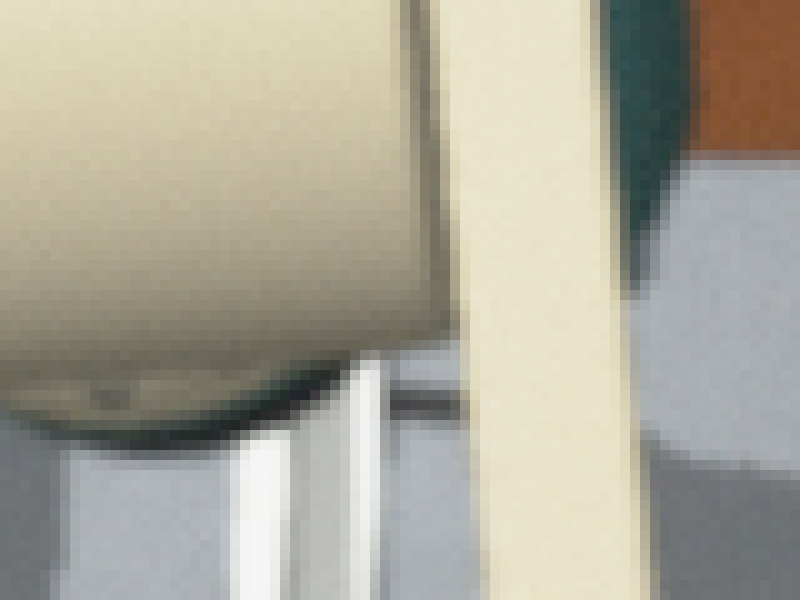

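View pics/wrist6.png

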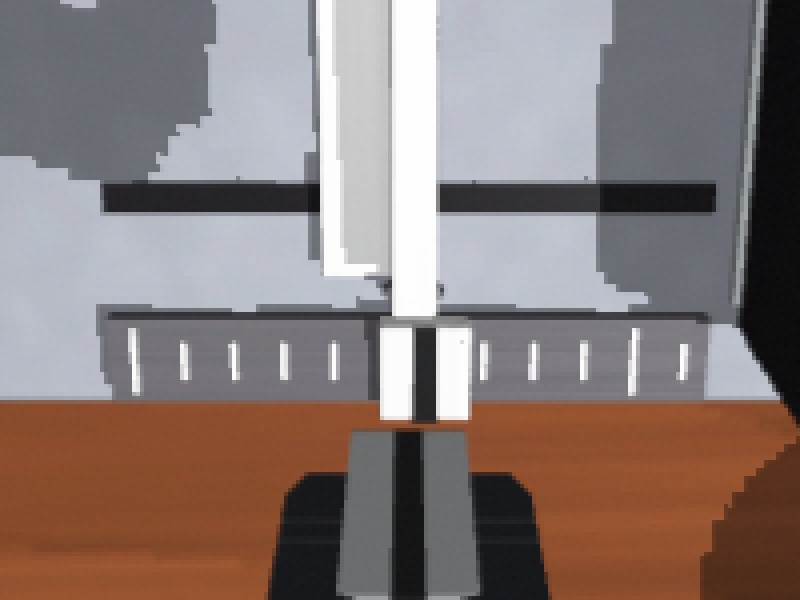

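Emit:
{"api": "apply_moves", "payload": {
  "steps": [
    [1, -0.7, 0, -1.1, 0, 0, 0],
    [1, -1.4, 0, -2.2, 0, 0, 0],
    [1, -1.4, 0, -3.3, 0, 0, 0],
    [1, -1.4, 0.2, -3.3, 0, 0, 0],
    [1, -1.4, 1.2, -3.3, 0, 0, 0],
    [1, -1.4, 1.45, -3.3, 0, 0, 0],
    [1, -1.4, 1.5, -3.3, 0, 0, 0],
    [1, -1.4, 1.5, -3.3, 0, 0, 0]
  ]
}}

```text
time: 13.32
ee_pos: [595.9, -27.5, 89.3]
tool_rot: [0.707, -0.01, 0.011, -0.707]
contact_force: [-0.0, 0.6, -1.1]
finger_gap: -0.1
```

Emit:
{"api": "apply_moves", "payload": {
  "steps": [
    [1, 0, 0.1, 0, 0, 0, 0],
    [1, 0, 0.1, 0, 0, 0, 0],
    [1, 0, 0.1, 0.05, 0, 0, 0],
    [1, 0, 0.1, 0.1, 0, 0, 0],
    [1, 0, 0.1, 0.155, 0, 0, 0],
    [1, 0, 0.1, 0.155, 0, 0, 0],
    [1, 0, -0.05, 0.155, 0, 0, 0],
    [1, 0, -0.6, 0.155, 0, 0, 0]
  ]
}}

```text
time: 14.32
ee_pos: [594.5, -21.2, 111.1]
tool_rot: [-0.707, 0.012, -0.01, 0.707]
contact_force: [0.1, -0.3, 0.5]
finger_gap: -0.3
```

Emit:
{"api": "apply_moves", "payload": {
  "steps": [
    [1, 0, -0.5, 0, 0, 0, 0],
    [1, 0, -0.9, 0, 0, 0, 0],
    [1, 0.7, -0.9, 1.2, 0, 0, 0],
    [1, 1.4, -0.9, 2.4, 0, 0, 0],
    [1, 1.4, -0.9, 3.1, 0, 0, 0],
    [1, 1.4, -0.9, 3.1, 0, 0, 0]
  ]
}}

```text
time: 15.08
ee_pos: [654.9, 102.9, 147.8]
tool_rot: [-0.707, 0.01, -0.009, 0.707]
contact_force: [-0.7, -0.4, -0.8]
finger_gap: -0.3
```

Run:
```python
from h import *
snap("7","wrist",(220,180,420,330),4)
plan([594.5,-38,94])
```

```text
pos [654.9 101.3 147.9] F [ 0.11 -0.74  0.14] t 15.125 gap -0.2130669756990114
axes
 [[ 1.    -0.     0.029]
 [-0.029 -0.     1.   ]
 [-0.    -1.    -0.   ]]
shift [-1.411  1.35  -3.524] turn [ 0.003 -0.003 -0.002]
```

View pics/wrist7.png

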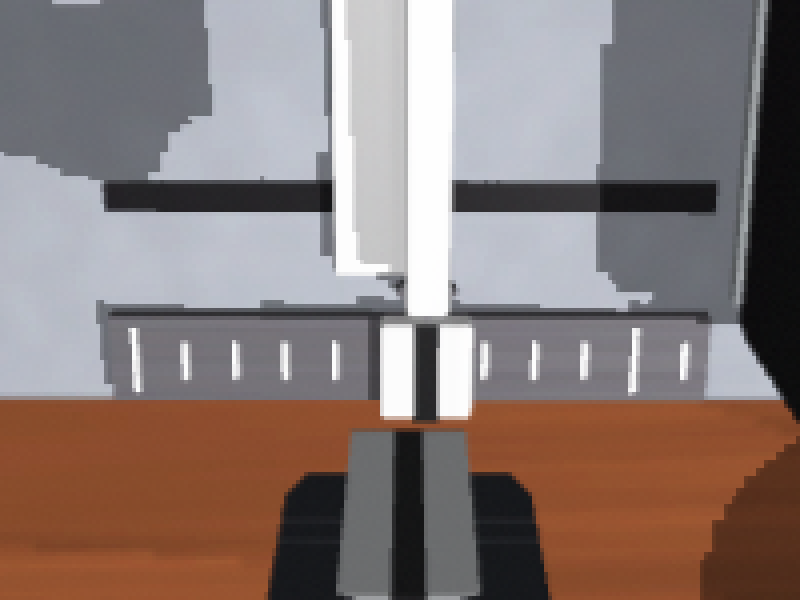

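Emit:
{"api": "apply_moves", "payload": {
  "steps": [
    [1, 0.6, -0.2, 0, 0, 0, 0],
    [1, 1.1, -0.2, 0, 0, 0, 0],
    [1, 1.1, -0.2, 0, 0, 0, 0],
    [1, 1.1, -0.2, 0, 0, 0, 0]
  ]
}}

```text
time: 15.62
ee_pos: [698.5, 98.6, 155.8]
tool_rot: [0.707, -0.011, 0.011, -0.707]
contact_force: [-0.2, -0.2, 0.5]
finger_gap: 0.1
```

Run:
```python
from h import *
snap("8","wrist",(260,160,400,265),5)
plan([594.5,-38,94])
```

```text
pos [698.5  98.9 156. ] F [0.13 0.52 0.76] t 15.675 gap 0.0837058676546715
axes
 [[ 1.    -0.     0.031]
 [-0.031 -0.     1.   ]
 [-0.    -1.    -0.   ]]
shift [-2.492  1.55  -3.499] turn [ 0.001 -0.023 -0.004]
```

View pics/wrist8.png

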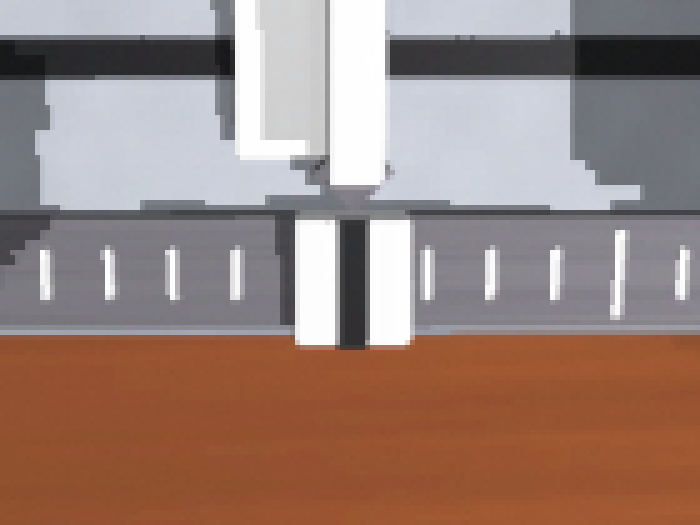

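Run:
```python
from station import ctrl,read_state
print(ctrl.close_job(), read_state()["time"])
```

```text
the job is handed in; nothing more can be done
the job is handed in; nothing more can be done
```

The fence is set: its pointer stands on the dark line of the gauge clip, and the job is handed in. With the gripper shut, I rolled the wheel from its crown towards the punch head. That took three full strokes and two short ones, at roughly 4–12 N. The fence moved about 41 mm, and I then lifted the finger away.

- **Final view:** the last close-up, from the wrist camera almost over the pointer, puts pointer and line at the same place (both near column 355 in the enlarged crop). The view before it put the middle of the fence about 0.3 mm past the line's middle. The line allows ±2.5 mm either way.
- **Disagreement:** with one short stroke and a final touch-up still to go, the top camera's estimates of the distance left differed by 1–2 mm. I used the closer wrist views for the last adjustment.
- **State at hand-in:** the arm was clear of everything with no contact force, at about 16 s.
- **Not checked:** I took no last overview picture of the loose items. The arm touched only the wheel, as far as the forces and pictures show.

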